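# Pin the forming roller into the ring roller

### The job

Refit the forming roller of the bench ring roller: it already lies on the two lower rolls. Wind the grey yoke down with the T-handle until its bores line up with the roller, then push the axle pin along its rest, through the front bearing, the roller and the rear ear, fully home against the slide plate, feeling for the line-up rather than forcing the pin. Leave everything else on the table where it is.

Things in the scene. Friction and masses are not known exactly. Their poses are not given: they have to be found in the camera images.
- bender: Bench ring roller fixed to the table: base 310 x 200 mm, green frame plate 197 mm high at the back. Origin on the table below the vertical feed screw, z up; its +x runs from the open front (loading rest) to the frame plate and is the way the pin is pushed. Grey slide plate, the pin's end stop: face at x = 42 mm. With the pin home its centre is at x = -37.5 mm and 60 mm of it still stick out in front.
- lineup (a point): Fixed point on the machine, 94 mm up on the axis of the roller and of the pin on its rest: here the yoke's bores must come. The yoke's ears (12 mm) embrace the roller at x = -29 to -17 and 17 to 29 mm, the bronze front bearing block (46 mm wide) reaches x = -57, its flat top 20 mm above the bore's axis. Bores 22 mm. The yoke starts 5 to 11 mm too high; its height is not reported: see it or feel it.
- rest_mid (a point): Middle of the loading rest, on the pin's axis (126 mm in front of the origin of the machine, 94 mm up). Two level 8 mm bars, 16 mm apart, from x = -62 to -190 mm; their tops are 7.5 mm below the axis. They carry the pin in line with the roller; it slides along them under a push of a few N on its rear end.
- pin_center (a point): Centre of the loose axle pin, steel, 20 mm diameter, 159 mm long, about 0.36 kg, x axis to its nose (14 mm taper to 14 mm); the rear 60 mm are copper coloured. On the rest, nose 9 to 26 mm short of the bearing block. It slides home if the yoke is at most 2 mm too high or 1 mm too low. Stopped inside the bearing block: yoke too low (or over 4 mm too high); stopped at the roller or in it: too high.
- roller_center (a point): Centre of the forming roller, steel, 64 mm diameter, 30 mm wide, grooved, 22 mm bore along its x axis. Loose: it lies on the two fixed lower rolls, between the ears of the yoke with 2 mm to spare each side. It stays there.
- handle_grip (a point): Middle of the T-handle's steel bar (along this x axis), 14 mm wide, 16 high, 108 long over its red balls, on a 12 mm screw. Clockwise from above lowers yoke and handle together, 3.2 mm per rad (20 mm a turn), about 0.15 N m; it stays where left. The yoke's bores are 146 mm below it, give or take 5 mm: the handle is clamped on the screw by hand, differently each time. Bridge below it: top 203 mm up.
- spare_roller: Bystander: plain steel spare roller, 48 mm diameter, 30 mm high, standing on its flat side. Origin at its underside.
- wrench: Bystander: steel wrench 200 mm long lying along its x axis.
- hammer: Bystander: hammer 280 mm long lying along its x axis.
- bowl: Bystander: brass bowl, 140 mm across, 60 mm high. Origin at its underside.
- tube: Bystander: upright brass tube, 48 mm diameter, 140 mm high. Origin at its underside.
- grinder: Bystander: green angle grinder, 330 mm long, lying along its x axis, about 80 mm high.
- square: Bystander: try square lying flat, wooden stock 100 mm (y axis), steel blade 150 mm (x axis). Origin under the stock.
Things that resemble listed ones, but are neither listed nor needed, are in the scene too. There is more than one size of the part that bears pin_center; the job needs the smallest.

How it is judged:
At the end, for the whole second after the job is handed in: The pin is pushed home to within 4.5 mm of the slide plate, through both ears and the roller, its axis within 3 mm and 0.06 rad of the machine's pin axis, the roller still at its height within 3 mm; everything let go and at rest (x of pin_center in the frame of bender above -0.042 m and y of pin_center in the frame of bender between -0.003 and 0.003 m and z of pin_center in the frame of bender between 0.0908 and 0.0968 m and angle between the x axis of pin_center and the x axis of bender, either way round below 0.06 rad and distance between roller_center and pin_center below 0.046 m and z of roller_center in the frame of bender between 0.0908 and 0.0968 m and linear speed of pin below 0.01 m/s); the robot touches nothing.
It fails at once if another thing on the table moved more than 30 mm (distance of any of spare_roller, wrench, hammer, bowl, tube, grinder, square from where it was at the start of the episode above 0.03 m).
It fails at once if the pin is forced: it presses on the machine with more than 100 N (contact force between pin and bender above 100 N).
It also fails if it takes over 72 s, if anything falls off the work surface, if the arm or the gripper's body presses on something with over 40 N, if the wrist force passes 120 N, or if a joint passes its speed limit or range.

### The arm

A 6-joint arm with a two-finger parallel gripper is mounted at the origin on the work surface. World frame = base frame: x ahead of the robot, y to its left, z up, the work surface at z = 0. Lengths are in m, angles in rad, forces in N, time in s.
With the tool pointing down it reaches from about 0.35 to 0.775 m from the base axis. Payload 5.5 kg.
Tool frame: the origin (TCP) lies between the finger pads; the fingertips stand 11 mm ahead of it and the grasp point (between the pads) lies 8 mm behind it (tips_ahead is the distance from the TCP to the fingertips, in m); z points along the fingers, y is the line along which they close (so a half turn about z gives the same grasp; the last joint's range is limited). The gripper opens to 85 mm and grips with 20 to 120 N. Pads are 22 mm wide; open, the fingers measure 114 mm over their backs; the gripper's body (76 mm by 85 mm) begins 54 mm behind the grasp point. The pads swing forward as they close: fully open they stand 13 mm farther back than shut.
Start: joints at [1.056, 0.313, 0.046, 1.304, 0, 1.431], TCP at [0.211, 0.535, 0.202] pointing down, gripper open.
Joint ranges: [-2.76, 2.76], [-0.86, 1.69], [-1.03, 1.26], [-2.2, 2.34], [-1.47, 1.5], [-3.14, 3.14]. Speed limits (rad/s): [2.57, 2.57, 3.14, 3.14, 3.14, 3.14].

### API

Orientations are given as a unit quaternion [w, x, y, z].
In Python, from workcell import * gives the robot as it stands. The module is installed in compiled form; this text tells all that it offers.
- The arm moves only by the tool jog_arm, never from a script. Its argument "moves" is a list of rows, each an object with "fingers": the closure, from 0 (fully open) to 1 (shut); "slide": the shift along the tool's x, y, z in mm, a list of three; "angular": the turn, a rotation vector about the tool's x, y, z in degrees, a list of three. A call has 1 to 10 rows; each row is the pose to reach, as a shift and turn from the pose commanded when the call began, along the tool's axes at that moment; what a row does not reach only later rows make up. A row lasts 1/12 s, in which the tool goes at most 41.7 mm and 7.16 degrees, less where a joint would pass 70% of its speed; a pose out of reach is approached as far as the arm can. A call with a gripper value outside its range is refused whole. The fingers move at their own pace and stop on an object; "squeeze" is the grip in N (left out, the last holds). Time passes only in rows, so rows that repeat a pose let the fingers close. It gives the time, the measured TCP pose, the force, the opening and the grip force at its end, in the units of the state.
- get_state(): the state, without advancing time (a new reading comes with each control period).
- read_camera(name): name is "scene" or "top"; returns a dict with "color" (384x512x3 uint8, red, green, blue), "fovy" (degrees; the focal length in pixels is half the picture's height over the tangent of half this angle, whatever the lens; pixels are square), "cx", "cy" (the principal point, pixels), "world_from_camera" (4x4, takes a point from camera to world coordinates). Camera axes: x right, y down, z forward; pixel columns grow to the right and rows downward; lengths in m; the calibration is good to about 2 mm. A picture is of the moment at which its call begins. There is no depth.
- hand_in(): hands the job in; it is judged then, once.
Trained networks look in a picture, given as the dict that the camera call returned (one of the last four; its "shot" number tells which), for a name from the list of things; names that differ only in an ending like _2 or _b are one class to them, and where a whole thing is asked for, a point or a joint stands for the part that bears it (a point fixed in the world has none). Each returns a list of dicts, best first, with "p" (0 to 1); they miss things now and then, are a little off and sometimes report something else, mostly with a low value. They report only what shows in the picture. A call takes as long as a camera call. They do not tell look-alikes from the thing itself.
- look_for(target, picture): "point" ([column, row] in pixels, amid what is visible of it).
- tip_of(target, picture): "point" ([column, row] in pixels: a listed point, or the origin of a listed thing).
The state is a dict: "clock": time; "joint_pos": joint angles; "qvel": joint speeds; "tau": joint torques, N m; "tcp_pos": TCP position; "orientation": TCP orientation; "wrist_force": force on the tool from outside, world axes, zero at the start; "ft_torque": the same for the moment, N m; "finger_gap": finger opening in m; "grip_force": force on a finger pad.
Only numpy, scipy, OpenCV 4.12 (cv2) and the standard library are available. Lean on these libraries where they do the work, as an engineer would, in place of code of your own. Each camera call takes 0.05 s, during which the arm holds its last target. There are 200 camera calls.

## Working session

There is one attempt and no reset: what is moved stays moved. The work goes in short steps, Python scripts to look and compute and a tool call to move; the robot and the scene stay as the last step left them, time stands still between calls to the robot, and variables do not carry over. Pictures are saved under pics/ and viewed, at most 10 in all, crops included, and the job is handed in when it is done.

Besides the shell and the picture viewer there is one more tool, called after "Call:" as name(argument=value, ...), one argument or row to a line, values as JSON. jog_arm: Moves the arm, as the interface text tells. Its arguments: {"type":"object","properties":{"moves":{"type":"array","items":{"type":"object","properties":{"fingers":{"type":"number"},"slide":{"type":"array","items":{"type":"number"}},"angular":{"type":"array","items":{"type":"number"}}}}},"squeeze":{"type":"number"}},"required":["moves"]}

```bash
mkdir -p pics; cat > h.py <<'E'
from workcell import *
import numpy as np, cv2
def cam(n):
    p=read_camera(n); return p
def save(p,f,crop=None,s=1):
    im=p["color"][:,:,::-1]
    if crop: im=im[crop[1]:crop[3],crop[0]:crop[2]]
    cv2.imwrite("pics/"+f,cv2.resize(im,None,fx=s,fy=s,interpolation=cv2.INTER_CUBIC))
def ray(p,uv):
    f=192/np.tan(np.radians(p["fovy"])/2); T=np.array(p["world_from_camera"])
    d=T[:3,:3]@np.array([(uv[0]-p["cx"])/f,(uv[1]-p["cy"])/f,1]); return T[:3,3],d/np.linalg.norm(d)
def onz(p,uv,z):
    o,d=ray(p,uv); return o+d*(z-o[2])/d[2]
def proj(p,X):
    f=192/np.tan(np.radians(p["fovy"])/2); T=np.array(p["world_from_camera"])
    c=T[:3,:3].T@(np.array(X)-T[:3,3]); return np.array([p["cx"]+f*c[0]/c[2],p["cy"]+f*c[1]/c[2]])
def tri(p,a,q,b):
    A=np.zeros((3,3));r=np.zeros(3)
    for P,u in((p,a),(q,b)):
        o,d=ray(P,u);M=np.eye(3)-np.outer(d,d);A+=M;r+=M@o
    return np.linalg.solve(A,r)
E
python3 - <<'E'
from h import *
np.set_printoptions(precision=4,suppress=True)
P={n:cam(n) for n in("scene","top")}
for n,p in P.items():
    save(p,n+"0.png",s=1.5)
    print(n,p["fovy"],p["cx"],p["cy"],np.array(p["world_from_camera"])[:3])
    for t in["bender","lineup","rest_mid","pin_center","roller_center","handle_grip"]:
        print(t,[(np.round(r["point"],1).tolist(),round(r["p"],2)) for r in tip_of(t,p)[:4]])
print(get_state())
E
```

```text
scene 52.036601037749655 253.5721070608174 196.26949807940687 [[-0.0512  0.6258 -0.7783  1.536 ]
 [ 0.9984  0.0499 -0.0256 -0.0367]
 [ 0.0228 -0.7784 -0.6274  0.9798]]
bender [([305.8, 247.1], 0.61)]
lineup [([302.1, 232.0], 0.83)]
rest_mid [([262.7, 225.5], 0.76)]
pin_center [([256.9, 228.4], 0.87), ([188.5, 174.8], 0.67), ([283.8, 201.3], 0.63)]
roller_center [([306.0, 228.9], 0.67)]
handle_grip [([307.9, 193.7], 0.55), ([255.6, 229.4], 0.33)]
top 51.512761485985216 253.998911987349 187.4680707252207 [[-0.0202 -0.987   0.1593  0.2613]
 [-0.9997  0.0176 -0.0172 -0.0535]
 [ 0.0142 -0.1596 -0.9871  1.6316]]
bender [([212.8, 170.6], 0.56)]
lineup [([209.5, 166.8], 0.79)]
rest_mid [([239.0, 164.2], 0.65), ([315.1, 193.1], 0.27)]
pin_center [([326.5, 261.1], 0.85), ([230.4, 231.8], 0.8), ([246.3, 163.9], 0.78)]
roller_center [([369.2, 174.0], 0.58), ([206.2, 168.0], 0.37)]
handle_grip [([201.9, 156.2], 0.57)]
{'clock': 0.7, 'joint_pos': array([ 1.0564,  0.3131,  0.0461,  1.3036, -0.    ,  1.4313]), 'qvel': array([-0.0001, -0.0001,  0.0012,  0.0011, -0.0001,  0.0008]), 'tau': array([ -0.0013, -48.0293,  29.8745,  -0.0001,   0.0001,   0.    ]), 'tcp_pos': array([0.2105, 0.5351, 0.2025]), 'orientation': array([0.    , 0.1863, 0.9825, 0.0001]), 'wrist_force': array([ 0.3515, -0.5097, -0.1219]), 'ft_torque': array([-0.0364,  0.057 , -0.0392]), 'grip_force': 0.0, 'finger_gap': 0.08546193352801387}
```

View pics/scene0.png

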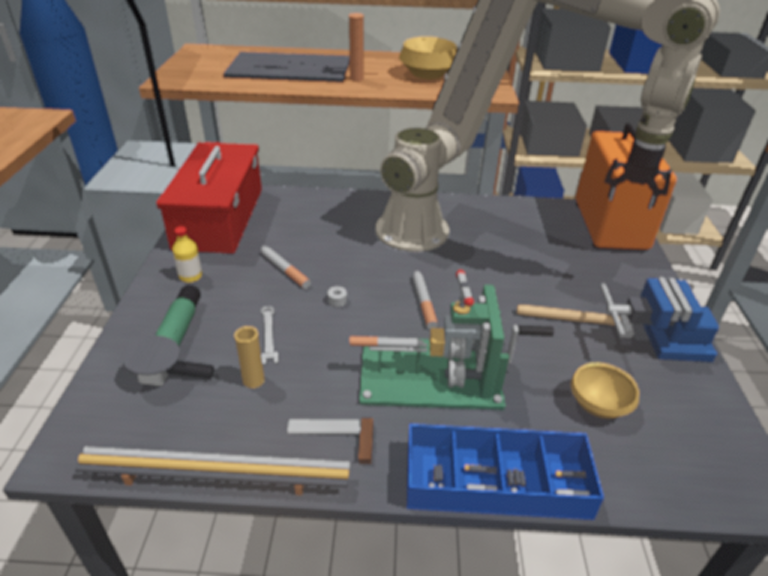

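View pics/top0.png

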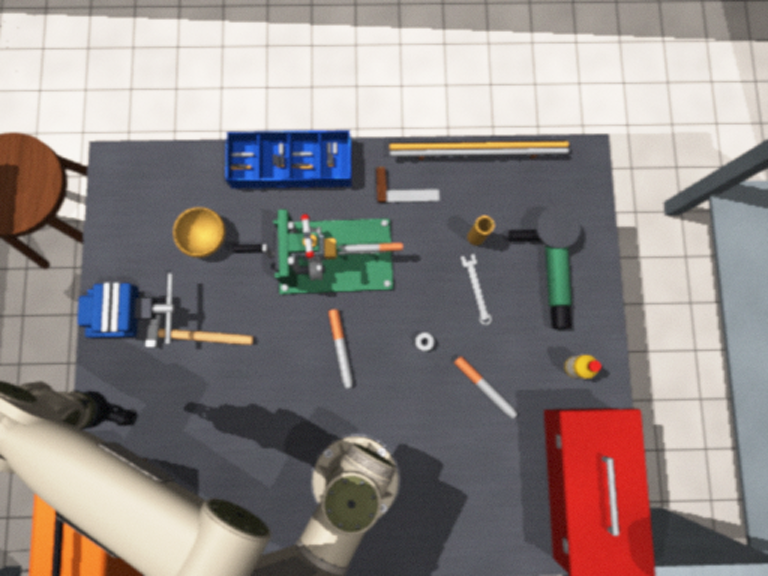

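Pictures show the ring roller at scene (290,240) / top (218,168) with a pin on its rest at scene (257,228) / top (246,164). The other candidate pins lie on the table, at scene (188,175) and (284,201), and they look longer. The pin on the rest fits; I'll confirm that in a crop.

```bash
python3 - <<'E'
from h import *
np.set_printoptions(precision=4,suppress=True)
s,t=cam("scene"),cam("top")
for n,a,b in(("lineup",[302.1,232],[209.5,166.8]),("rest",[262.7,225.5],[239,164.2]),("pin",[256.9,228.4],[246.3,163.9]),("handle",[307.9,193.7],[201.9,156.2])):
    print(n,tri(s,a,t,b), onz(s,a,.094),onz(t,b,.094))
a=cv2.resize(s["color"][165:280,225:350,::-1],None,fx=4.8,fy=4.8,interpolation=cv2.INTER_CUBIC)
save(s,"c1.png",(225,165,350,280),5); save(t,"c2.png",(175,135,275,205),8)
E
```

```text
lineup [0.5975 0.0947 0.0832] [0.6088 0.0934 0.094 ] [0.5951 0.0934 0.094 ]
rest [ 0.6009 -0.0292  0.1065] [ 0.5877 -0.0351  0.094 ] [ 0.6036 -0.023   0.094 ]
pin [ 0.6041 -0.0526  0.0951] [ 0.6029 -0.0535  0.094 ] [ 0.6043 -0.0518  0.094 ]
handle [0.6006 0.1008 0.2467] [0.4065 0.1235 0.094 ] [0.6385 0.1233 0.094 ]
```

View pics/c1.png

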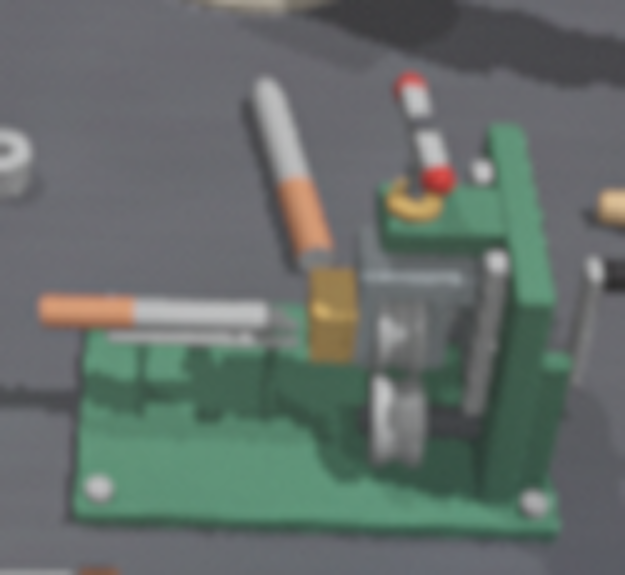

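View pics/c2.png

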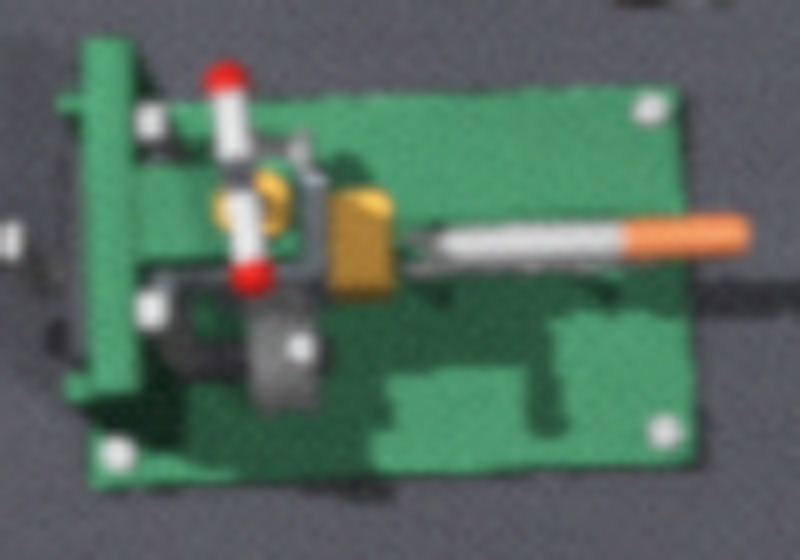

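```bash
python3 - <<'E'
from h import *
np.set_printoptions(precision=4,suppress=True)
s,t=cam("scene"),cam("top")
b1=tri(s,[312.6,200.8],t,[203.4,144.6]);b2=tri(s,[307,181.8],t,[206.25,169.4])
print("balls",b1,b2,(b1+b2)/2,np.linalg.norm(b1-b2), np.degrees(np.arctan2(*(b1-b2)[[1,0]])))
r=tri(s,[233,227],t,[268.5,164.1]);c=tri(s,[251.8,227.4],t,[252.9,164.9]);print("rear",r,"cop",c)
ang=lambda v:np.degrees(np.arctan2(v[1],v[0]))
R,C,N=[onz(t,u,.094) for u in([268.5,164.1],[252.9,164.9],[226.9,165.6])];print("top",R,C,N,ang(N-R))
R,C,N=[onz(s,u,.094) for u in([233,227],[251.8,227.4],[284,229])];print("sc",R,C,N,ang(N-R))
A,B=[onz(s,u,.02) for u in([244.4,262.6],[332,265.6])];print("bolts",A,B,ang(B-A))
A,B,D=[onz(t,u,.02) for u in([258.1,189],[189.75,191.9],[256.25,148.5])];print("bolts top",A,B,D,ang(B-A),ang(D-A))
E
```

```text
balls [0.6421 0.1031 0.2531] [0.5514 0.0923 0.254 ] [0.5967 0.0977 0.2535] 0.09136740520187692 6.795860192140661
rear [ 0.6018 -0.1357  0.0938] cop [ 0.5997 -0.0741  0.0942]
top [ 0.602  -0.1396  0.094 ] [ 0.5998 -0.0778  0.094 ] [0.5987 0.0248 0.094 ] 91.1349270993153
sc [ 0.6022 -0.1317  0.094 ] [ 0.5994 -0.0703  0.094 ] [0.5991 0.0349 0.094 ] 91.05879779064277
bolts [ 0.6869 -0.0879  0.02  ] [0.6795 0.1935 0.02  ] 91.50908876414283
bolts top [ 0.5147 -0.0983  0.02  ] [0.5077 0.1812 0.02  ] [ 0.6858 -0.0943  0.02  ] 91.43096437694085 1.334747349167163
```

```bash
cat >> h.py <<'E'
from scipy.spatial.transform import Rotation as Ro
np.set_printoptions(precision=4,suppress=True)
def down(yaw_y,tilt=0,axis=(1,0,0)):
    a=np.radians(yaw_y); y=np.array([np.cos(a),np.sin(a),0]); z=np.array([0,0,-1.]); x=np.cross(y,z)
    return Ro.from_rotvec(np.radians(tilt)*np.array(axis))*Ro.from_matrix(np.c_[x,y,z])
def rel(pos,R=None):
    s=get_state(); q=s["orientation"]; R0=Ro.from_quat([q[1],q[2],q[3],q[0]])
    if R is None: R=R0
    print("slide",np.round(R0.inv().apply(np.array(pos)-s["tcp_pos"])*1000,1),"ang",np.round((R0.inv()*R).as_rotvec(True),1),
      "|",round(s["clock"],2),s["tcp_pos"],s["wrist_force"],"j",np.round(s["joint_pos"],2))
E
python3 - <<'E'
from h import *
R=down(0,15); print(R.apply([0,0,1]))
rel([.598,.035,.36],R)
rel([.598,.035,.36],down(0))
E
```

```text
[ 0.      0.2588 -0.9659]
slide [-543.7 -323.5 -157.6] ang [-9.  13.2 68.1] | 0.9 [0.2105 0.5351 0.2025] [ 0.1078 -0.2025  0.4035] j [1.06 0.31 0.05 1.3  0.   1.43]
slide [-543.7 -323.5 -157.6] ang [ 0.  -0.  68.5] | 0.9 [0.2105 0.5351 0.2025] [ 0.1078 -0.2025  0.4035] j [1.06 0.31 0.05 1.3  0.   1.43]
```

Call:
jog_arm(
  moves=[
    {"fingers": 1, "slide": [0, 0, -40], "angular": [0, 0, 0]},
    {"fingers": 1, "slide": [0, 0, -80], "angular": [0, 0, 0]},
    {"fingers": 1, "slide": [0, 0, -120], "angular": [0, 0, 0]},
    {"fingers": 1, "slide": [0, 0, -158], "angular": [0, 0, 0]},
    {"fingers": 1, "slide": [-544, -324, -158], "angular": [-9, 13, 68]},
    {"fingers": 1, "slide": [-544, -324, -158], "angular": [-9, 13, 68]},
    {"fingers": 1, "slide": [-544, -324, -158], "angular": [-9, 13, 68]},
    {"fingers": 1, "slide": [-544, -324, -158], "angular": [-9, 13, 68]},
    {"fingers": 1, "slide": [-544, -324, -158], "angular": [-9, 13, 68]},
    {"fingers": 1, "slide": [-544, -324, -158], "angular": [-9, 13, 68]},
  ],
)

```text
clock: 1.73
tcp_pos: [0.3644, 0.3359, 0.3607]
orientation: [-0.058, 0.526, 0.846, 0.06]
wrist_force: [1.4, 0.0, 0.8]
finger_gap: 0.0002
grip_force: 0.0
```

```bash
python3 - <<'E'
from h import *
rel([.598,.035,.36],down(0,15))
E
```

```text
slide [-368.7   77.5  -56.7] ang [-3.3  5.  26. ] | 1.73 [0.3644 0.3359 0.3607] [1.416  0.0185 0.7755] j [0.47 0.1  0.15 1.58 0.16 1.59]
```

Call:
jog_arm(
  moves=[
    {"fingers": 1, "slide": [-369, 77, -57], "angular": [-3.3, 5, 26]},
    {"fingers": 1, "slide": [-369, 77, -57], "angular": [-3.3, 5, 26]},
    {"fingers": 1, "slide": [-369, 77, -57], "angular": [-3.3, 5, 26]},
    {"fingers": 1, "slide": [-369, 77, -57], "angular": [-3.3, 5, 26]},
    {"fingers": 1, "slide": [-369, 77, -57], "angular": [-3.3, 5, 26]},
    {"fingers": 1, "slide": [-369, 77, -57], "angular": [-3.3, 5, 26]},
    {"fingers": 1, "slide": [-369, 77, -57], "angular": [-3.3, 5, 26]},
    {"fingers": 1, "slide": [-369, 77, -57], "angular": [-3.3, 5, 26]},
    {"fingers": 1, "slide": [-369, 77, -57], "angular": [-3.3, 5, 26]},
    {"fingers": 1, "slide": [-369, 77, -57], "angular": [-3.3, 5, 26]},
  ],
)

```text
clock: 2.57
tcp_pos: [0.6021, 0.0315, 0.357]
orientation: [-0.092, 0.701, 0.701, 0.09]
wrist_force: [-0.4, -0.1, -0.8]
finger_gap: -0.0001
grip_force: 0.0
```

```bash
python3 - <<'E'
from h import *
rel([.598,-.003,.36],down(0,15))
rel([.598,.052,.155],down(0,15))
E
```

```text
slide [-32.6  -4.1 -11.7] ang [-0.1  0.2 -0.1] | 2.57 [0.6021 0.0315 0.357 ] [-0.424  -0.1004 -0.7704] j [-0.22  0.42  0.54  1.76  0.25  1.34]
slide [-31.8  -3.6 200.5] ang [-0.1  0.2 -0.1] | 2.57 [0.6021 0.0315 0.357 ] [-0.424  -0.1004 -0.7704] j [-0.22  0.42  0.54  1.76  0.25  1.34]
```

Call:
jog_arm(
  moves=[
    {"fingers": 1, "slide": [-32, -4, -5], "angular": [0, 0, 0]},
    {"fingers": 1, "slide": [-32, -4, 35], "angular": [0, 0, 0]},
    {"fingers": 1, "slide": [-32, -4, 75], "angular": [0, 0, 0]},
    {"fingers": 1, "slide": [-32, -4, 115], "angular": [0, 0, 0]},
    {"fingers": 1, "slide": [-32, -4, 150], "angular": [0, 0, 0]},
    {"fingers": 1, "slide": [-32, -4, 180], "angular": [0, 0, 0]},
    {"fingers": 1, "slide": [-32, -4, 200], "angular": [0, 0, 0]},
    {"fingers": 1, "slide": [-32, -4, 200], "angular": [0, 0, 0]},
  ],
)

```text
clock: 3.23
tcp_pos: [0.5909, 0.0593, 0.1542]
orientation: [-0.095, 0.699, 0.703, 0.089]
wrist_force: [-0.2, -0.9, -0.1]
finger_gap: -0.0002
grip_force: 0.0
```

```bash
python3 - <<'E'
from h import *
rel([.598,.052,.145],down(0,15))
s=cam("scene"); save(s,"c3.png",(250,135,370,250),5)
E
```

```text
slide [-9.4  7.1  6.9] ang [-0.6  0.1  0.2] | 3.23 [0.5909 0.0593 0.1542] [-0.1772 -0.9291 -0.0571] j [-0.18  0.39  0.01  1.25  0.25  1.38]
```

View pics/c3.png

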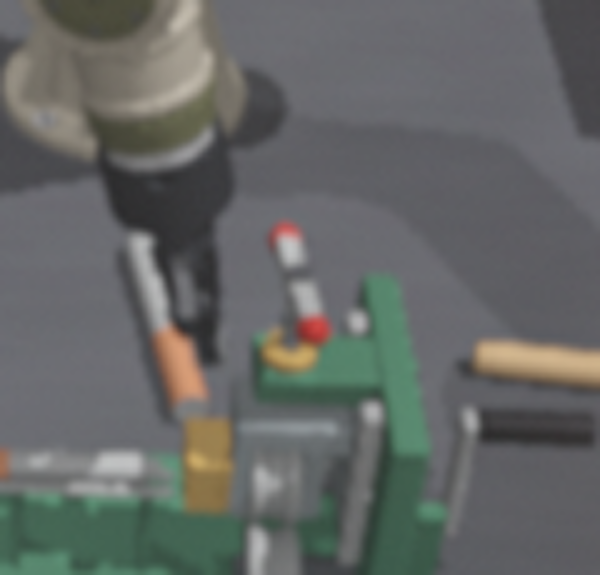

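Call:
jog_arm(
  moves=[
    {"fingers": 1, "slide": [-9, 7, 0], "angular": [0, 0, 0]},
    {"fingers": 1, "slide": [-9, 7, 7], "angular": [0, 0, 0]},
    {"fingers": 1, "slide": [-9, 7, 10], "angular": [0, 0, 0]},
    {"fingers": 1, "slide": [-9, 7, 11], "angular": [0, 0, 0]},
    {"fingers": 1, "slide": [-9, 7, 11], "angular": [0, 0, 0]},
  ],
)

```text
clock: 3.7
tcp_pos: [0.6017, 0.0515, 0.1462]
orientation: [-0.091, 0.7, 0.703, 0.091]
wrist_force: [0.1, 0.5, 0.4]
finger_gap: -0.0
grip_force: 0.0
```

Call:
jog_arm(
  moves=[
    {"fingers": 1, "slide": [0, 0, 1], "angular": [0, 0, 0]},
    {"fingers": 1, "slide": [0, 0, 2], "angular": [0, 0, 0]},
    {"fingers": 1, "slide": [0, 0, 2], "angular": [0, 0, 0]},
  ],
)

```text
clock: 3.95
tcp_pos: [0.6015, 0.0523, 0.1441]
orientation: [-0.092, 0.699, 0.703, 0.091]
wrist_force: [0.2, -0.3, -1.0]
finger_gap: -0.0001
grip_force: 0.0
```

Call:
jog_arm(
  moves=[
    {"fingers": 1, "slide": [0, 0, 1], "angular": [0, 0, 0]},
    {"fingers": 1, "slide": [0, 0, 2], "angular": [0, 0, 0]},
    {"fingers": 1, "slide": [0, 0, 2], "angular": [0, 0, 0]},
  ],
)

```text
clock: 4.2
tcp_pos: [0.6014, 0.0529, 0.1419]
orientation: [-0.092, 0.699, 0.703, 0.091]
wrist_force: [0.3, -0.1, -0.0]
finger_gap: -0.0001
grip_force: 0.0
```

Call:
jog_arm(
  moves=[
    {"fingers": 1, "slide": [0, 0, 1], "angular": [0, 0, 0]},
    {"fingers": 1, "slide": [0, 0, 2], "angular": [0, 0, 0]},
    {"fingers": 1, "slide": [0, 0, 2], "angular": [0, 0, 0]},
  ],
)

```text
clock: 4.45
tcp_pos: [0.6014, 0.0534, 0.1398]
orientation: [-0.092, 0.699, 0.703, 0.091]
wrist_force: [-0.2, 1.0, 0.4]
finger_gap: 0.0
grip_force: 0.0
```

Call:
jog_arm(
  moves=[
    {"fingers": 1, "slide": [0, 0, 1], "angular": [0, 0, 0]},
    {"fingers": 1, "slide": [0, 0, 2], "angular": [0, 0, 0]},
    {"fingers": 1, "slide": [0, 0, 2], "angular": [0, 0, 0]},
  ],
)

```text
clock: 4.7
tcp_pos: [0.6014, 0.0539, 0.1379]
orientation: [-0.092, 0.699, 0.703, 0.091]
wrist_force: [-0.3, -0.1, -0.1]
finger_gap: 0.0002
grip_force: 0.0
```

Call:
jog_arm(
  moves=[
    {"fingers": 1, "slide": [0, 0, 1], "angular": [0, 0, 0]},
    {"fingers": 1, "slide": [0, 0, 1], "angular": [0, 0, 0]},
  ],
)

```text
clock: 4.87
tcp_pos: [0.6014, 0.0541, 0.137]
orientation: [-0.092, 0.699, 0.703, 0.091]
wrist_force: [-0.3, 0.1, 0.4]
finger_gap: -0.0
grip_force: 0.0
```

Call:
jog_arm(
  moves=[
    {"fingers": 1, "slide": [0, 0, 1], "angular": [0, 0, 0]},
    {"fingers": 1, "slide": [0, 0, 1], "angular": [0, 0, 0]},
  ],
)

```text
clock: 5.03
tcp_pos: [0.6014, 0.0543, 0.1361]
orientation: [-0.092, 0.699, 0.703, 0.091]
wrist_force: [0.1, -0.5, -0.0]
finger_gap: 0.0001
grip_force: 0.0
```

Call:
jog_arm(
  moves=[
    {"fingers": 1, "slide": [0, 0, 1], "angular": [0, 0, 0]},
    {"fingers": 1, "slide": [0, 0, 1], "angular": [0, 0, 0]},
  ],
)

```text
clock: 5.2
tcp_pos: [0.6014, 0.0546, 0.1351]
orientation: [-0.092, 0.699, 0.703, 0.091]
wrist_force: [-0.7, -0.6, -0.1]
finger_gap: 0.0001
grip_force: 0.0
```

Call:
jog_arm(
  moves=[
    {"fingers": 1, "slide": [0, 0, 1], "angular": [0, 0, 0]},
    {"fingers": 1, "slide": [0, 0, 1], "angular": [0, 0, 0]},
  ],
)

```text
clock: 5.37
tcp_pos: [0.6014, 0.0549, 0.1341]
orientation: [-0.092, 0.699, 0.703, 0.091]
wrist_force: [-0.1, 0.5, -0.1]
finger_gap: -0.0002
grip_force: 0.0
```

Call:
jog_arm(
  moves=[
    {"fingers": 1, "slide": [0, 0, 1], "angular": [0, 0, 0]},
    {"fingers": 1, "slide": [0, 0, 1], "angular": [0, 0, 0]},
  ],
)

```text
clock: 5.53
tcp_pos: [0.6014, 0.0551, 0.1332]
orientation: [-0.092, 0.699, 0.703, 0.091]
wrist_force: [0.2, -0.4, -0.2]
finger_gap: -0.0003
grip_force: 0.0
```

Call:
jog_arm(
  moves=[
    {"fingers": 1, "slide": [0, 0, 1], "angular": [0, 0, 0]},
    {"fingers": 1, "slide": [0, 0, 1], "angular": [0, 0, 0]},
  ],
)

```text
clock: 5.7
tcp_pos: [0.6014, 0.0554, 0.1322]
orientation: [-0.092, 0.699, 0.703, 0.091]
wrist_force: [-0.6, 0.0, 0.1]
finger_gap: -0.0001
grip_force: 0.0
```

Call:
jog_arm(
  moves=[
    {"fingers": 1, "slide": [0, 0, 1], "angular": [0, 0, 0]},
    {"fingers": 1, "slide": [0, 0, 1], "angular": [0, 0, 0]},
  ],
)

```text
clock: 5.87
tcp_pos: [0.6014, 0.0556, 0.1312]
orientation: [-0.092, 0.699, 0.703, 0.091]
wrist_force: [0.2, -0.2, -0.0]
finger_gap: -0.0
grip_force: 0.0
```

Call:
jog_arm(
  moves=[
    {"fingers": 1, "slide": [0, 0, 1], "angular": [0, 0, 0]},
    {"fingers": 1, "slide": [0, 0, 1], "angular": [0, 0, 0]},
  ],
)

```text
clock: 6.03
tcp_pos: [0.6014, 0.0559, 0.1303]
orientation: [-0.092, 0.699, 0.703, 0.091]
wrist_force: [0.2, 0.2, 0.1]
finger_gap: -0.0001
grip_force: 0.0
```

```bash
python3 - <<'E'
from h import *
s,t=cam("scene"),cam("top")
a=cv2.resize(s["color"][190:260,250:330,::-1],(400,350),interpolation=cv2.INTER_CUBIC)
b=cv2.resize(t["color"][130:200,180:260,::-1],(400,350),interpolation=cv2.INTER_CUBIC)
cv2.imwrite("pics/c4.png",np.hstack([a,b]))
for z in (.1197,.1168): print(proj(s,[.6014,.0587,z]))
for p,o in((s,(250,190)),(t,(180,130))):
  for X in([.6014,.0587,.1197],[.620,.0405,.114],[.575,.0405,.114],[.62,.0685,.114]): print((proj(p,X)-o)*5)
E
```

```text
[291.9929 224.0739]
[291.9172 224.7351]
[209.9644 170.3696]
[181.3697 195.3133]
[180.4451 147.8995]
[225.3269 197.5974]
[189.0263 168.3061]
[212.7825 146.2285]
[213.2213 202.7253]
[176.8718 146.8178]
```

View pics/c4.png

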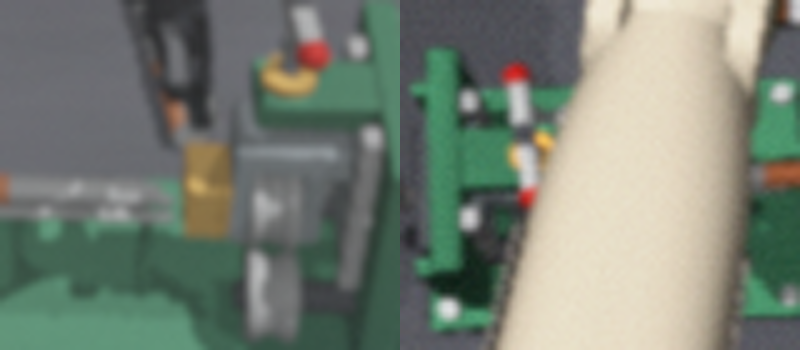

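```bash
python3 - <<'E'
from h import *
s,t=cam("scene"),cam("top")
for p in(s,t):
  print(1.5*proj(p,[0,0,0]),1.5*proj(p,[.2105,.5351,.2025]),1.5*proj(p,[.2105,.5351,.3]))
rel([.6,.05,.2])
print(get_state())
E
```

```text
[410.6886 230.2581] [623.8965 217.5779] [635.1228 183.3022]
[353.8275 478.8769] [120.4925 404.9274] [101.7866 406.9484]
slide [ 12.2  -1.5 -68.7] ang [0. 0. 0.] | 6.23 [0.6015 0.0558 0.1305] [0.1558 0.6652 0.6775] j [-0.18  0.41 -0.01  1.19  0.25  1.38]
{'clock': 6.2333, 'joint_pos': array([-0.1806,  0.4135, -0.0139,  1.1922,  0.2549,  1.3791]), 'qvel': array([-0.0012, -0.0012,  0.0013, -0.0008,  0.0007, -0.0008]), 'tau': array([  0.0062, -52.0443,  28.3637,   0.4749,   0.8515,   0.0001]), 'tcp_pos': array([0.6015, 0.0558, 0.1305]), 'orientation': array([-0.0916,  0.6995,  0.7029,  0.0913]), 'wrist_force': array([0.1558, 0.6652, 0.6775]), 'ft_torque': array([-0.2487,  0.026 , -0.0656]), 'grip_force': 0.0, 'finger_gap': 2.7613700200003767e-05}
```

```bash
python3 - <<'E'
import cv2,numpy as np
a=cv2.imread("pics/scene0.png")[100:230,580:700];b=cv2.imread("pics/top0.png")[340:470,40:160]
c=cv2.imread("pics/c4.png")
f=lambda i:cv2.convertScaleAbs(cv2.resize(i,(400,433),interpolation=cv2.INTER_CUBIC),alpha=1.8,beta=10)
cv2.imwrite("pics/c5.png",np.hstack([f(a),f(b)]))
E
```

```text
(no output)
```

View pics/c5.png

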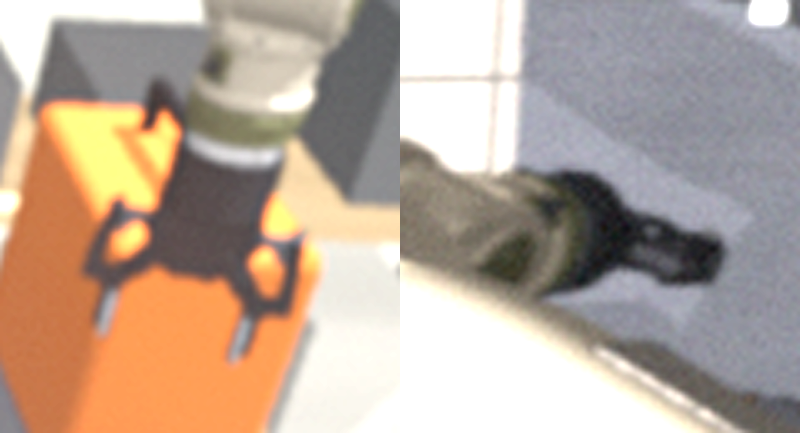

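```bash
python3 - <<'E'
from h import *
s=cam("scene")
a=cv2.resize(cv2.imread("pics/scene0.png"),(512,384),interpolation=cv2.INTER_AREA).astype(int)
b=s["color"][:,:,::-1].astype(int)
d=np.abs(a-b).sum(2)
print("cols 280-304 ; rows"); 
for r in range(204,234): print(r,*["%3d"%v for v in d[r,278:306]])
E
```

```text
cols 280-304 ; rows
204   0   5  20  72 147 166 142 137 152 174 170 151 153 127  59  13   2   2   3   1   3   2   5   2   0   4   4   3
205   2   3  21  68 144 163 146 145 166 195 197 176 163 130  64  14   6   2   5   2   4   3   2   7   2  13  11   9
206   3   1  13  60 140 179 182 196 220 241 247 216 173 133  66  14   1   2   2   3   4   6   3  10   7  13   7   9
207   0   5  10  48 128 199 236 259 280 294 288 249 188 130  61  13   1   2   4   3   1   1   4  16  16   9   6   4
208   7   1   3  24  91 182 261 292 319 332 309 263 199 125  43   8   4   3   1   1   1   4   4  28  27  22  15   9
209   3   3   1   8  45 129 216 254 293 324 327 278 203 101  22   2   2   2   6  15   8   2   3  26  33  25  19  11
210   2   3   3   4  23  64 118 141 199 282 329 300 215  89   7   4   0   0  16  33  23   3   1  20  29  23  19   6
211   2   1   1   1   4  17  40  46 112 225 312 306 230 106   9   5   2   1  29  41  24   4   0  15  13  10   8   4
212   2   4   1   5   3   4   2  14  71 189 293 314 257 146  40   9   4   5  24  43  28   7   2   8   3   5   7   7
213   0   1   4   5   8   3   3  10 
[... 1699 characters left out ...]
   8
228  36   4   3   4   4   2   3   3   2   4   4   9   6  12  20  26  32  24  15   5   5   2   3   8   5   0   1   4
229  11   1   5   3   6   4   6   3   2   5   2   2   4   7  11  13  15   9   4   4   7   1   3  17  12   5   6   1
230   4   3   3   5   5   5   5   5   3   2   4   1   3   1   3   3   4   3   1   4   3   1   2  15   9   4   1   4
231   0   3   1   1   4   3   1   3   5   3   3   4   3   3   5   2   4   3   2   3   7   3   3  12   6   4   5  10
232   0   2   2   2   4   2   2   6   4   3   4   3   2   3   2   3   5   4   3   3   5   5   0   9   8   3   8   8
233   8   6   3   4   6   7   6   4   4   4   4   2   2   3   2   2   4   4   6   4   5   0   1  12   8   1   1   2
```

The fingertips end at scene (289.5, 215.8), about 36 mm higher along the tool axis than the quoted tip. Not having met the block yet agrees with that. I'll keep descending vertically and feel for contact.

Call:
jog_arm(
  moves=[
    {"fingers": 1, "slide": [-1.3, 0, 5], "angular": [0, 0, 0]},
    {"fingers": 1, "slide": [-2.6, 0, 10], "angular": [0, 0, 0]},
    {"fingers": 1, "slide": [-3.9, 0, 15], "angular": [0, 0, 0]},
    {"fingers": 1, "slide": [-4.6, 0, 18], "angular": [0, 0, 0]},
    {"fingers": 1, "slide": [-4.6, 0, 18], "angular": [0, 0, 0]},
  ],
)

```text
clock: 6.7
tcp_pos: [0.6007, 0.0562, 0.1105]
orientation: [-0.093, 0.7, 0.703, 0.091]
wrist_force: [-0.6, -0.1, 0.1]
finger_gap: 0.0
grip_force: 0.0
```

Call:
jog_arm(
  moves=[
    {"fingers": 1, "slide": [-0.5, 0, 2], "angular": [0, 0, 0]},
    {"fingers": 1, "slide": [-0.5, 0, 2], "angular": [0, 0, 0]},
  ],
)

```text
clock: 6.87
tcp_pos: [0.6014, 0.0561, 0.1095]
orientation: [-0.092, 0.699, 0.703, 0.091]
wrist_force: [-0.4, -0.0, -0.3]
finger_gap: 0.0001
grip_force: 0.0
```

Call:
jog_arm(
  moves=[
    {"fingers": 1, "slide": [-0.5, 0, 2], "angular": [0, 0, 0]},
    {"fingers": 1, "slide": [-0.5, 0, 2], "angular": [0, 0, 0]},
  ],
)

```text
clock: 7.03
tcp_pos: [0.6015, 0.0561, 0.1076]
orientation: [-0.092, 0.699, 0.703, 0.091]
wrist_force: [-0.9, -0.1, 0.8]
finger_gap: 0.0
grip_force: 0.0
```

Call:
jog_arm(
  moves=[
    {"fingers": 1, "slide": [-0.4, 0, 1.5], "angular": [0, 0, 0]},
    {"fingers": 1, "slide": [-0.4, 0, 1.5], "angular": [0, 0, 0]},
  ],
)

```text
clock: 7.2
tcp_pos: [0.6015, 0.0561, 0.106]
orientation: [-0.092, 0.699, 0.703, 0.091]
wrist_force: [0.0, -0.0, -0.1]
finger_gap: 0.0001
grip_force: 0.0
```

Call:
jog_arm(
  moves=[
    {"fingers": 1, "slide": [-0.4, 0, 1.5], "angular": [0, 0, 0]},
    {"fingers": 1, "slide": [-0.4, 0, 1.5], "angular": [0, 0, 0]},
  ],
)

```text
clock: 7.37
tcp_pos: [0.6014, 0.0561, 0.1044]
orientation: [-0.092, 0.699, 0.703, 0.091]
wrist_force: [0.3, -0.2, 0.4]
finger_gap: 0.0003
grip_force: 0.0
```

Call:
jog_arm(
  moves=[
    {"fingers": 1, "slide": [-0.4, 0, 1.5], "angular": [0, 0, 0]},
    {"fingers": 1, "slide": [-0.4, 0, 1.5], "angular": [0, 0, 0]},
  ],
)

```text
clock: 7.53
tcp_pos: [0.6014, 0.0561, 0.1028]
orientation: [-0.092, 0.699, 0.703, 0.091]
wrist_force: [0.5, -0.4, 0.1]
finger_gap: -0.0001
grip_force: 0.0
```

Call:
jog_arm(
  moves=[
    {"fingers": 1, "slide": [-0.4, 0, 1.5], "angular": [0, 0, 0]},
    {"fingers": 1, "slide": [-0.4, 0, 1.5], "angular": [0, 0, 0]},
  ],
)

```text
clock: 7.7
tcp_pos: [0.6014, 0.0561, 0.1013]
orientation: [-0.092, 0.699, 0.703, 0.091]
wrist_force: [0.9, -0.3, -0.3]
finger_gap: -0.0002
grip_force: 0.0
```

Call:
jog_arm(
  moves=[
    {"fingers": 1, "slide": [-0.3, 0, 1.0], "angular": [0, 0, 0]},
    {"fingers": 1, "slide": [-0.3, 0, 1.0], "angular": [0, 0, 0]},
  ],
)

```text
clock: 7.87
tcp_pos: [0.6014, 0.0561, 0.1003]
orientation: [-0.092, 0.699, 0.703, 0.091]
wrist_force: [0.5, 0.3, -0.6]
finger_gap: 0.0002
grip_force: 0.0
```

Call:
jog_arm(
  moves=[
    {"fingers": 1, "slide": [-0.3, 0, 1.0], "angular": [0, 0, 0]},
    {"fingers": 1, "slide": [-0.3, 0, 1.0], "angular": [0, 0, 0]},
  ],
)

```text
clock: 8.03
tcp_pos: [0.6014, 0.056, 0.0993]
orientation: [-0.092, 0.699, 0.703, 0.091]
wrist_force: [0.3, -0.3, -0.1]
finger_gap: -0.0
grip_force: 0.0
```

Call:
jog_arm(
  moves=[
    {"fingers": 1, "slide": [-0.3, 0, 1.0], "angular": [0, 0, 0]},
    {"fingers": 1, "slide": [-0.3, 0, 1.0], "angular": [0, 0, 0]},
  ],
)

```text
clock: 8.2
tcp_pos: [0.6014, 0.056, 0.0982]
orientation: [-0.092, 0.699, 0.703, 0.091]
wrist_force: [-1.0, 0.0, 0.2]
finger_gap: 0.0002
grip_force: 0.0
```

Call:
jog_arm(
  moves=[
    {"fingers": 1, "slide": [-0.3, 0, 1.0], "angular": [0, 0, 0]},
    {"fingers": 1, "slide": [-0.3, 0, 1.0], "angular": [0, 0, 0]},
  ],
)

```text
clock: 8.37
tcp_pos: [0.6014, 0.0559, 0.0972]
orientation: [-0.092, 0.699, 0.703, 0.091]
wrist_force: [-0.4, -0.6, -0.0]
finger_gap: 0.0002
grip_force: 0.0
```

```bash
python3 - <<'E'
from h import *
s=cam("scene")
a=cv2.resize(cv2.imread("pics/scene0.png"),(512,384),interpolation=cv2.INTER_AREA).astype(int)
d=np.abs(a-s["color"][:,:,::-1].astype(int)).sum(2)
for r in range(216,232): print(r,*["%3d"%v for v in d[r,280:302]])
E
```

```text
216  11  39  62  79 108 164 206 220 228 224 185 109  36   5   7   4  15  32  47  43  21   8
217   1  19  49  87 139 179 216 227 229 221 158  75  29  10   3   6  21  45  63  61  46  31
218   3   8  20  52  78 116 165 208 223 213 135  54  38  27  24  24  31  45  61  64  64  58
219   2   0   5  11  11  27  96 174 214 215 148  89  70  48  48  45  44  40  45  47  52  48
220   3   3   2   2   7   9  53 146 207 212 173 116  89  62  62  57  47  31  27  26  31  32
221   2   1   2   2   8   7  31 123 200 215 189 121  95  66  67  58  46  24  15  14  16  21
222   0   0   1   1   3   8  24  90 180 205 185 120  89  63  63  58  37  13   2   1   2   4
223   1   1   1   1   5   9  19  67 130 147 133  94  71  52  62  58  41   9   2   3   1   6
224   1   1   1   0   3   7  14  50  90  91  73  63  56  55  62  58  41  12   1   2   3   1
225   1   1   2   5   1   8  13  53  91  79  58  57  62  66  65  57  37   7   1   1   1   7
226   4   3   3   3   1   5  15  57  87  72  53  59  62  63  63  55  36   9   2   1   2   3
227   5   4   3   4   2   4   9  38  54  46  38  42  47  47  50  41  26   9   3   2   4   5
228   3   6   2   2   3   5   4  16  26  22  23  22  24  24  32  27  17   7   6   2   4   7
229   6   3   5   5   3   2   2   7  12  10  12  10  11  14  14  11   6   3   4   2   3  14
230   0   1   2   6   4   3   5   3   3   1   3   2   2   2   3   2   3   3   5   2   3  11
231   4   2   3   4   3   4   5   5   4   3   2   3   4   2   3   4   2   1   4   2   6  10
```

Call:
jog_arm(
  moves=[
    {"fingers": 1, "slide": [1.5, 0, -5.8], "angular": [0, 0, 0]},
    {"fingers": 1, "slide": [9.2, 0, -3.7], "angular": [0, 0, 0]},
    {"fingers": 1, "slide": [8.7, 0, -1.8], "angular": [0, 0, 0]},
    {"fingers": 1, "slide": [8.7, 0, -1.8], "angular": [0, 0, 0]},
  ],
)

```text
clock: 8.75
tcp_pos: [0.6014, 0.0645, 0.1013]
orientation: [-0.092, 0.699, 0.703, 0.091]
wrist_force: [-0.3, -0.3, 0.7]
finger_gap: 0.0001
grip_force: 0.0
```

Call:
jog_arm(
  moves=[
    {"fingers": 1, "slide": [-0.5, 0, 2], "angular": [0, 0, 0]},
    {"fingers": 1, "slide": [-0.5, 0, 2], "angular": [0, 0, 0]},
  ],
)

```text
clock: 8.92
tcp_pos: [0.6011, 0.0641, 0.0987]
orientation: [-0.092, 0.699, 0.703, 0.091]
wrist_force: [-0.5, 0.7, -0.1]
finger_gap: -0.0001
grip_force: 0.0
```

Call:
jog_arm(
  moves=[
    {"fingers": 1, "slide": [-0.25, 0, 1], "angular": [0, 0, 0]},
    {"fingers": 1, "slide": [-0.25, 0, 1], "angular": [0, 0, 0]},
  ],
)

```text
clock: 9.08
tcp_pos: [0.6013, 0.0639, 0.0979]
orientation: [-0.092, 0.7, 0.703, 0.091]
wrist_force: [-0.1, -0.8, 0.1]
finger_gap: -0.0002
grip_force: 0.0
```

Call:
jog_arm(
  moves=[
    {"fingers": 1, "slide": [-0.25, 0, 1], "angular": [0, 0, 0]},
    {"fingers": 1, "slide": [-0.25, 0, 1], "angular": [0, 0, 0]},
  ],
)

```text
clock: 9.25
tcp_pos: [0.6014, 0.0639, 0.097]
orientation: [-0.092, 0.7, 0.703, 0.091]
wrist_force: [-0.3, -0.2, 0.1]
finger_gap: -0.0
grip_force: 0.0
```

Call:
jog_arm(
  moves=[
    {"fingers": 1, "slide": [-0.25, 0, 1], "angular": [0, 0, 0]},
    {"fingers": 1, "slide": [-0.25, 0, 1], "angular": [0, 0, 0]},
  ],
)

```text
clock: 9.42
tcp_pos: [0.6014, 0.0639, 0.096]
orientation: [-0.092, 0.699, 0.703, 0.091]
wrist_force: [-0.4, 1.4, 0.2]
finger_gap: -0.0002
grip_force: 0.0
```

Call:
jog_arm(
  moves=[
    {"fingers": 1, "slide": [-0.25, 0, 1], "angular": [0, 0, 0]},
    {"fingers": 1, "slide": [-0.25, 0, 1], "angular": [0, 0, 0]},
  ],
)

```text
clock: 9.58
tcp_pos: [0.6014, 0.064, 0.095]
orientation: [-0.092, 0.699, 0.703, 0.091]
wrist_force: [0.4, 0.5, -0.7]
finger_gap: -0.0003
grip_force: 0.0
```

Call:
jog_arm(
  moves=[
    {"fingers": 1, "slide": [-0.25, 0, 1], "angular": [0, 0, 0]},
    {"fingers": 1, "slide": [-0.25, 0, 1], "angular": [0, 0, 0]},
  ],
)

```text
clock: 9.75
tcp_pos: [0.6016, 0.064, 0.0943]
orientation: [-0.092, 0.699, 0.703, 0.091]
wrist_force: [0.2, 0.6, 1.4]
finger_gap: 0.0001
grip_force: 0.4
```

Call:
jog_arm(
  moves=[
    {"fingers": 1, "slide": [-0.25, 0, 1], "angular": [0, 0, 0]},
    {"fingers": 1, "slide": [-0.25, 0, 1], "angular": [0, 0, 0]},
  ],
)

```text
clock: 9.92
tcp_pos: [0.6017, 0.064, 0.0941]
orientation: [-0.091, 0.699, 0.703, 0.092]
wrist_force: [-0.9, -0.2, 5.9]
finger_gap: 0.0001
grip_force: 2.6
```

Call:
jog_arm(
  moves=[
    {"fingers": 1, "slide": [3.9, 0, -14.5], "angular": [0, 0, 0]},
    {"fingers": 1, "slide": [-34.7, 0, -24.9], "angular": [0, 0, 0]},
    {"fingers": 1, "slide": [-73, 0, -35], "angular": [0, 0, 0]},
    {"fingers": 1, "slide": [-77, 0, -36], "angular": [0, 0, 0]},
    {"fingers": 1, "slide": [-79, 0, -27], "angular": [0, 0, 0]},
    {"fingers": 1, "slide": [-80, 0, -18], "angular": [0, 0, 0]},
    {"fingers": 1, "slide": [-80, 0, -18], "angular": [0, 0, 0]},
  ],
)

```text
clock: 10.5
tcp_pos: [0.5999, -0.0164, 0.0872]
orientation: [-0.094, 0.699, 0.703, 0.09]
wrist_force: [-0.9, 0.3, -0.6]
finger_gap: -0.0001
grip_force: 0.0
```

Call:
jog_arm(
  moves=[
    {"fingers": 1, "slide": [-0.6, 0, 2.5], "angular": [0, 0, 0]},
    {"fingers": 1, "slide": [-0.6, 0, 2.5], "angular": [0, 0, 0]},
  ],
)

```text
clock: 10.67
tcp_pos: [0.6011, -0.0164, 0.0865]
orientation: [-0.092, 0.699, 0.703, 0.091]
wrist_force: [-0.5, 1.5, 0.2]
finger_gap: -0.0004
grip_force: 0.0
```

Call:
jog_arm(
  moves=[
    {"fingers": 1, "slide": [-0.6, 0, 2.5], "angular": [0, 0, 0]},
    {"fingers": 1, "slide": [-0.6, 0, 2.5], "angular": [0, 0, 0]},
  ],
)

```text
clock: 10.83
tcp_pos: [0.6017, -0.017, 0.0846]
orientation: [-0.092, 0.699, 0.703, 0.091]
wrist_force: [-0.6, -0.4, 0.5]
finger_gap: -0.0002
grip_force: 0.0
```

Call:
jog_arm(
  moves=[
    {"fingers": 1, "slide": [-0.5, 0, 2], "angular": [0, 0, 0]},
    {"fingers": 1, "slide": [-0.5, 0, 2], "angular": [0, 0, 0]},
  ],
)

```text
clock: 11.0
tcp_pos: [0.6019, -0.0175, 0.0826]
orientation: [-0.092, 0.699, 0.703, 0.091]
wrist_force: [-0.1, -0.4, 0.2]
finger_gap: 0.0002
grip_force: 0.0
```

Call:
jog_arm(
  moves=[
    {"fingers": 1, "slide": [-0.25, 0, 1], "angular": [0, 0, 0]},
    {"fingers": 1, "slide": [-0.25, 0, 1], "angular": [0, 0, 0]},
  ],
)

```text
clock: 11.17
tcp_pos: [0.6019, -0.0178, 0.0817]
orientation: [-0.092, 0.699, 0.703, 0.091]
wrist_force: [0.7, -0.9, -0.4]
finger_gap: -0.0
grip_force: 0.0
```

Call:
jog_arm(
  moves=[
    {"fingers": 1, "slide": [-0.25, 0, 1], "angular": [0, 0, 0]},
    {"fingers": 1, "slide": [-0.25, 0, 1], "angular": [0, 0, 0]},
  ],
)

```text
clock: 11.33
tcp_pos: [0.6018, -0.0178, 0.0806]
orientation: [-0.092, 0.699, 0.703, 0.091]
wrist_force: [0.3, 1.5, -0.2]
finger_gap: 0.0002
grip_force: 0.0
```

Call:
jog_arm(
  moves=[
    {"fingers": 1, "slide": [-0.25, 0, 1], "angular": [0, 0, 0]},
    {"fingers": 1, "slide": [-0.25, 0, 1], "angular": [0, 0, 0]},
  ],
)

```text
clock: 11.5
tcp_pos: [0.6018, -0.0178, 0.0795]
orientation: [-0.092, 0.699, 0.703, 0.091]
wrist_force: [-0.3, 1.1, 0.1]
finger_gap: 0.0002
grip_force: 0.0
```

Call:
jog_arm(
  moves=[
    {"fingers": 1, "slide": [-0.25, 0, 1], "angular": [0, 0, 0]},
    {"fingers": 1, "slide": [-0.25, 0, 1], "angular": [0, 0, 0]},
  ],
)

```text
clock: 11.67
tcp_pos: [0.6018, -0.0177, 0.0784]
orientation: [-0.092, 0.699, 0.703, 0.091]
wrist_force: [-0.0, 0.6, -1.0]
finger_gap: -0.0
grip_force: 0.0
```

Call:
jog_arm(
  moves=[
    {"fingers": 1, "slide": [-0.25, 0, 1], "angular": [0, 0, 0]},
    {"fingers": 1, "slide": [-0.25, 0, 1], "angular": [0, 0, 0]},
  ],
)

```text
clock: 11.83
tcp_pos: [0.6019, -0.0177, 0.0776]
orientation: [-0.092, 0.699, 0.703, 0.091]
wrist_force: [0.1, -0.4, 0.8]
finger_gap: -0.0002
grip_force: 0.6
```

Call:
jog_arm(
  moves=[
    {"fingers": 1, "slide": [-0.25, 0, 1], "angular": [0, 0, 0]},
    {"fingers": 1, "slide": [-0.25, 0, 1], "angular": [0, 0, 0]},
  ],
)

```text
clock: 12.0
tcp_pos: [0.6021, -0.0177, 0.0773]
orientation: [-0.091, 0.699, 0.703, 0.092]
wrist_force: [-0.3, 0.5, 5.3]
finger_gap: -0.0001
grip_force: 2.3
```

Call:
jog_arm(
  moves=[
    {"fingers": 1, "slide": [-0.25, 0, 1], "angular": [0, 0, 0]},
    {"fingers": 1, "slide": [-0.25, 0, 1], "angular": [0, 0, 0]},
  ],
)

```text
clock: 12.17
tcp_pos: [0.6022, -0.0177, 0.0771]
orientation: [-0.091, 0.699, 0.703, 0.092]
wrist_force: [-3.2, -0.3, 9.1]
finger_gap: 0.0004
grip_force: 4.3
```

Call:
jog_arm(
  moves=[
    {"fingers": 1, "slide": [-0.25, 0, 1], "angular": [0, 0, 0]},
    {"fingers": 1, "slide": [-0.25, 0, 1], "angular": [0, 0, 0]},
  ],
)

```text
clock: 12.33
tcp_pos: [0.6022, -0.0177, 0.0769]
orientation: [-0.091, 0.699, 0.703, 0.092]
wrist_force: [-3.9, 0.2, 13.0]
finger_gap: -0.0003
grip_force: 6.5
```

```bash
python3 - <<'E'
from h import *
rel([.597,-.0177,.27],down(0,15))
rel([.597,.0977,.27],down(96.8))
rel([.597,.0977,.27],down(50))
E
```

```text
slide [  49.6   -4.8 -186.7] ang [0.  0.1 0.3] | 12.33 [ 0.6022 -0.0177  0.0769] [-3.9446  0.2115 13.0276] j [-0.3   0.47 -0.06  1.11  0.25  1.26]
slide [ 161.1   -4.3 -157.1] ang [ 12.6 -11.1 -95.9] | 12.33 [ 0.6022 -0.0177  0.0769] [-3.9446  0.2115 13.0276] j [-0.3   0.47 -0.06  1.11  0.25  1.26]
slide [ 161.1   -4.3 -157.1] ang [  6.6 -13.9 -49.4] | 12.33 [ 0.6022 -0.0177  0.0769] [-3.9446  0.2115 13.0276] j [-0.3   0.47 -0.06  1.11  0.25  1.26]
```

Call:
jog_arm(
  moves=[
    {"fingers": 1, "slide": [10, -5, -40], "angular": [0, 0, 0]},
    {"fingers": 1, "slide": [21, -5, -80], "angular": [1.6, -1.4, -12]},
    {"fingers": 0.5, "slide": [32, -5, -120], "angular": [3.2, -2.8, -24]},
    {"fingers": 0, "slide": [43, -5, -160], "angular": [12.6, -11.1, -95.9]},
    {"fingers": 0, "slide": [50, -5, -187], "angular": [12.6, -11.1, -95.9]},
    {"fingers": 0, "slide": [161, -4, -157], "angular": [12.6, -11.1, -95.9]},
    {"fingers": 0, "slide": [161, -4, -157], "angular": [12.6, -11.1, -95.9]},
    {"fingers": 0, "slide": [161, -4, -157], "angular": [12.6, -11.1, -95.9]},
    {"fingers": 0, "slide": [161, -4, -157], "angular": [12.6, -11.1, -95.9]},
    {"fingers": 0, "slide": [161, -4, -157], "angular": [12.6, -11.1, -95.9]},
  ],
)

```text
clock: 13.17
tcp_pos: [0.597, 0.1, 0.2675]
orientation: [-0.035, 0.217, 0.975, 0.034]
wrist_force: [0.3, -0.8, 0.7]
finger_gap: 0.0853
grip_force: 0.0
```

```bash
python3 - <<'E'
from h import *
rel([.597,.0977,.27],down(96.8))
E
```

```text
slide [-0.8 -1.9 -2.7] ang [  4.2  -3.8 -31.9] | 13.17 [0.597  0.1    0.2675] [ 0.2947 -0.7539  0.7093] j [-0.01  0.42  0.35  1.56  0.08  0.42]
```

Call:
jog_arm(
  moves=[
    {"fingers": 0, "slide": [-1, -2, -3], "angular": [4.2, -3.8, -31.9]},
    {"fingers": 0, "slide": [-1, -2, -3], "angular": [4.2, -3.8, -31.9]},
    {"fingers": 0, "slide": [-1, -2, -3], "angular": [4.2, -3.8, -31.9]},
    {"fingers": 0, "slide": [-1, -2, -3], "angular": [4.2, -3.8, -31.9]},
    {"fingers": 0, "slide": [-1, -2, -3], "angular": [4.2, -3.8, -31.9]},
    {"fingers": 0, "slide": [-1, -2, -3], "angular": [4.2, -3.8, -31.9]},
  ],
)

```text
clock: 13.67
tcp_pos: [0.5971, 0.0958, 0.2705]
orientation: [-0.0, -0.056, 0.998, 0.0]
wrist_force: [0.3, -0.4, -0.0]
finger_gap: 0.0855
grip_force: 0.0
```

```bash
python3 - <<'E'
from h import *
rel([.597,.0977,.207],down(96.8))
s=cam("scene"); save(s,"c6.png",(250,130,370,240),5)
E
```

```text
slide [-0.2  1.9 63.5] ang [ 0.  -0.  -0.4] | 13.67 [0.5971 0.0958 0.2705] [ 0.3018 -0.357  -0.0279] j [ 0.03  0.37  0.29  1.49 -0.   -0.09]
```

View pics/c6.png

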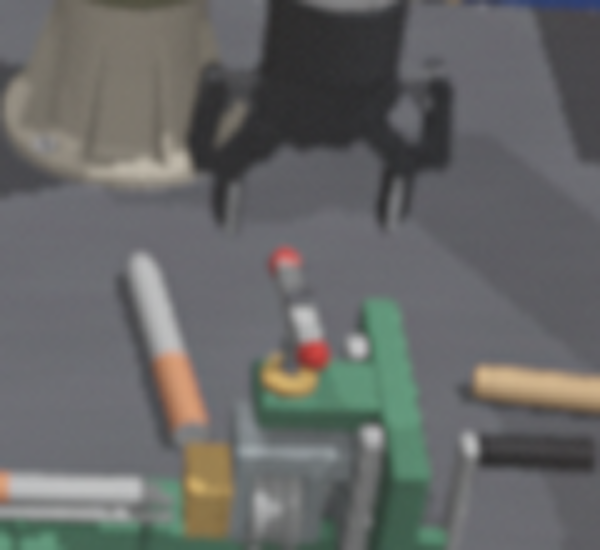

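Open fingertips are at crop (230,225) and (395,222), well centred over the handle bar at (300,305). I'll descend and grip it.

Call:
jog_arm(
  moves=[
    {"fingers": 0, "slide": [0, 1.5, 30], "angular": [0, 0, 0]},
    {"fingers": 0, "slide": [0, 1.5, 55], "angular": [0, 0, 0]},
    {"fingers": 0, "slide": [0, 1.5, 67], "angular": [0, 0, 0]},
    {"fingers": 0.5, "slide": [0, 1.5, 67], "angular": [0, 0, 0]},
    {"fingers": 1, "slide": [0, 1.5, 67], "angular": [0, 0, 0]},
    {"fingers": 1, "slide": [0, 1.5, 67], "angular": [0, 0, 0]},
    {"fingers": 1, "slide": [0, 1.5, 67], "angular": [0, 0, 0]},
    {"fingers": 1, "slide": [0, 1.5, 67], "angular": [0, 0, 0]},
    {"fingers": 1, "slide": [0, 1.5, 67], "angular": [0, 0, 0]},
    {"fingers": 1, "slide": [0, 1.5, 67], "angular": [0, 0, 0]},
  ],
  squeeze=25,
)

```text
clock: 14.55
tcp_pos: [0.5979, 0.0977, 0.2047]
orientation: [0.001, -0.055, 0.998, 0.001]
wrist_force: [-0.1, 4.9, 4.0]
finger_gap: 0.0155
grip_force: 24.3
```

```bash
python3 - <<'E'
from h import *
rel([.597,.0977,.203],down(96.8))
s=get_state();print(s["finger_gap"],s["grip_force"],s["ft_torque"])
E
```

```text
slide [0.9 0.1 1.7] ang [ 0.1  0.1 -0.5] | 14.55 [0.5979 0.0977 0.2047] [-0.1259  4.8864  3.9509] j [ 0.03  0.37  0.14  1.33  0.   -0.08]
0.015474060726317757 24.258619844913483 [0.7773 0.0287 0.024 ]
```

Call:
jog_arm(
  moves=[
    {"fingers": 1, "slide": [0, 0, 0.3], "angular": [0, 0, 6]},
    {"fingers": 1, "slide": [0, 0, 0.7], "angular": [0, 0, 12]},
    {"fingers": 1, "slide": [0, 0, 1.0], "angular": [0, 0, 18]},
    {"fingers": 1, "slide": [0, 0, 1.3], "angular": [0, 0, 24]},
    {"fingers": 1, "slide": [0, 0, 1.7], "angular": [0, 0, 30]},
    {"fingers": 1, "slide": [0, 0, 1.7], "angular": [0, 0, 30]},
  ],
)

```text
clock: 15.05
tcp_pos: [0.5979, 0.0973, 0.203]
orientation: [0.001, 0.207, 0.978, 0.001]
wrist_force: [-0.7, 2.8, 4.7]
finger_gap: 0.0153
grip_force: 24.3
```

```bash
python3 - <<'E'
from h import *
rel([.597,.0977,.203],down(96.8))
s=get_state();print(s["finger_gap"],s["grip_force"],s["ft_torque"])
E
```

```text
slide [ 1.  0. -0.] ang [  0.1   0.1 -30.6] | 15.05 [0.5979 0.0973 0.203 ] [-0.6593  2.7894  4.7162] j [0.03 0.37 0.13 1.33 0.   0.44]
0.015272361185311115 24.3114173412323 [0.6156 0.0908 0.006 ]
```

Call:
jog_arm(
  moves=[
    {"fingers": 1, "slide": [0, 0, 0.4], "angular": [0, 0, 6.5]},
    {"fingers": 1, "slide": [0, 0, 0.7], "angular": [0, 0, 13]},
    {"fingers": 1, "slide": [0, 0, 1.1], "angular": [0, 0, 19.5]},
    {"fingers": 1, "slide": [0, 0, 1.5], "angular": [0, 0, 26]},
    {"fingers": 1, "slide": [0, 0, 1.8], "angular": [0, 0, 32.5]},
    {"fingers": 1, "slide": [0, 0, 2.2], "angular": [0, 0, 39]},
    {"fingers": 1, "slide": [0, 0, 2.5], "angular": [0, 0, 45.5]},
    {"fingers": 1, "slide": [0, 0, 2.9], "angular": [0, 0, 52]},
    {"fingers": 1, "slide": [0, 0, 3.3], "angular": [0, 0, 58.5]},
    {"fingers": 1, "slide": [0, 0, 3.6], "angular": [0, 0, 65]},
  ],
)

```text
clock: 15.88
tcp_pos: [0.5972, 0.0968, 0.1994]
orientation: [0.0, 0.7, 0.714, 0.0]
wrist_force: [-3.1, 1.6, 7.3]
finger_gap: 0.0158
grip_force: 24.4
```

Call:
jog_arm(
  moves=[
    {"fingers": 1, "slide": [0, 0, 0.3], "angular": [0, 0, 6]},
    {"fingers": 1, "slide": [0, 0, 0.7], "angular": [0, 0, 12]},
    {"fingers": 1, "slide": [0, 0, 1.0], "angular": [0, 0, 18]},
    {"fingers": 1, "slide": [0, 0, 1.0], "angular": [0, 0, 18]},
  ],
)

```text
clock: 16.22
tcp_pos: [0.5969, 0.0968, 0.1983]
orientation: [-0.0, 0.803, 0.596, -0.0]
wrist_force: [-3.1, 1.3, 5.9]
finger_gap: 0.0155
grip_force: 24.4
```

```bash
python3 - <<'E'
from h import *
rel([.597,.0977,.203],down(96.8))
s=get_state();print(s["finger_gap"],s["grip_force"],s["ft_torque"])
E
```

```text
slide [ 0.9 -0.1 -4.7] ang [  -0.    -0.  -113.6] | 16.22 [0.5969 0.0968 0.1983] [-3.1177  1.3348  5.9355] j [0.03 0.37 0.12 1.32 0.   1.89]
0.015534598807060925 24.388761520385742 [0.3068 0.5432 0.0788]
```

Call:
jog_arm(
  moves=[
    {"fingers": 0, "slide": [0, 0, 0], "angular": [0, 0, 0]},
    {"fingers": 0, "slide": [0, 0, 0], "angular": [0, 0, 0]},
    {"fingers": 0, "slide": [0, 0, 0], "angular": [0, 0, 0]},
    {"fingers": 0, "slide": [0, 0, 0], "angular": [0, 0, 0]},
    {"fingers": 0, "slide": [0, 0, -35], "angular": [0, 0, 0]},
    {"fingers": 0, "slide": [0, 0, -72], "angular": [0, 0, 0]},
    {"fingers": 0, "slide": [0, 0, -75], "angular": [0, 0, 0]},
  ],
)

```text
clock: 16.8
tcp_pos: [0.5994, 0.0966, 0.2783]
orientation: [0.002, 0.802, 0.597, 0.003]
wrist_force: [0.3, -0.5, 1.2]
finger_gap: 0.0852
grip_force: 0.0
```

```bash
python3 - <<'E'
from h import *
rel([.603,-.18,.26],down(1.4))
E
```

```text
slide [-263.9   82.8   18.4] ang [  0.4  -0.1 -18.1] | 16.8 [0.5994 0.0966 0.2783] [ 0.3095 -0.4788  1.1662] j [ 0.03  0.37  0.31  1.5  -0.    1.89]
```

Call:
jog_arm(
  moves=[
    {"fingers": 1, "slide": [-264, 83, 18], "angular": [0, 0, -18]},
    {"fingers": 1, "slide": [-264, 83, 18], "angular": [0, 0, -18]},
    {"fingers": 1, "slide": [-264, 83, 18], "angular": [0, 0, -18]},
    {"fingers": 1, "slide": [-264, 83, 18], "angular": [0, 0, -18]},
    {"fingers": 1, "slide": [-264, 83, 18], "angular": [0, 0, -18]},
    {"fingers": 1, "slide": [-264, 83, 18], "angular": [0, 0, -18]},
    {"fingers": 1, "slide": [-264, 83, 18], "angular": [0, 0, -18]},
    {"fingers": 1, "slide": [-264, 83, 18], "angular": [0, 0, -18]},
    {"fingers": 1, "slide": [-264, 83, 55], "angular": [0, 0, -18]},
    {"fingers": 1, "slide": [-264, 83, 90], "angular": [0, 0, -18]},
  ],
)

```text
clock: 17.63
tcp_pos: [0.6024, -0.1819, 0.1831]
orientation: [0.002, 0.7, 0.714, 0.001]
wrist_force: [-0.7, 0.8, -0.6]
finger_gap: 0.0001
grip_force: 0.0
```

```bash
python3 - <<'E'
from h import *
rel([.603,-.18,.062],down(1.4))
s,t=cam("scene"),cam("top")
save(s,"c7.png")
for n,p in(("s",s),("t",t)):print(n,[(np.round(r["point"],1),round(r["p"],2)) for r in tip_of("pin_center",p)[:3]])
E
```

```text
slide [  2.2   0.1 121.1] ang [ 0.2  0.1 -0.2] | 17.63 [ 0.6024 -0.1819  0.1831] [-0.653   0.7688 -0.598 ] j [-0.42  0.42  0.16  1.3  -0.    1.13]
s [(array([282.9, 200.1]), 0.78), (array([260.2, 228.6]), 0.77), (array([190.2, 174.6]), 0.77)]
t [(array([229.1, 229.9]), 0.54), (array([248.5, 166.1]), 0.44)]
```

Pin hasn't moved. Next, down behind it.

Call:
jog_arm(
  moves=[
    {"fingers": 1, "slide": [2, 0, 40], "angular": [0, 0, 0]},
    {"fingers": 1, "slide": [2, 0, 80], "angular": [0, 0, 0]},
    {"fingers": 1, "slide": [2, 0, 110], "angular": [0, 0, 0]},
    {"fingers": 1, "slide": [2, 0, 121], "angular": [0, 0, 0]},
    {"fingers": 1, "slide": [2, 0, 121], "angular": [0, 0, 0]},
    {"fingers": 1, "slide": [2, 0, 121], "angular": [0, 0, 0]},
  ],
)

```text
clock: 18.33
tcp_pos: [0.6024, -0.1785, 0.0635]
orientation: [0.001, 0.699, 0.715, 0.0]
wrist_force: [-0.7, 0.2, 0.4]
finger_gap: 0.0
grip_force: 0.0
```

```bash
python3 - <<'E'
from h import *
rel([.602,-.155,.062],down(1.4))
s=cam("scene"); save(s,"c8.png",(205,170,305,245),7)
E
```

```text
slide [23.5  0.1  1.5] ang [ 0.1  0.1 -0.1] | 18.33 [ 0.6024 -0.1785  0.0635] [-0.6688  0.1911  0.3838] j [-0.42  0.48 -0.05  1.04 -0.    1.13]
```

View pics/c8.png

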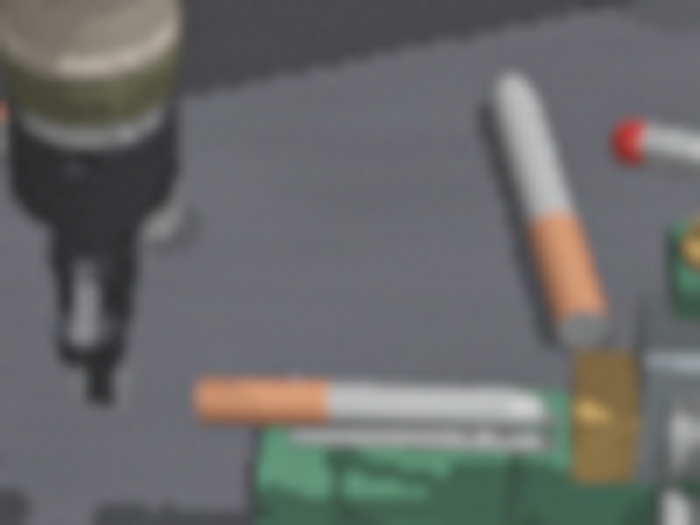

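Call:
jog_arm(
  moves=[
    {"fingers": 1, "slide": [10, 0, 1.5], "angular": [0, 0, 0]},
    {"fingers": 1, "slide": [20, 0, 1.5], "angular": [0, 0, 0]},
    {"fingers": 1, "slide": [26, 0, 1.5], "angular": [0, 0, 0]},
    {"fingers": 1, "slide": [30, 0, 1.5], "angular": [0, 0, 0]},
    {"fingers": 1, "slide": [34, 0, 1.5], "angular": [0, 0, 0]},
    {"fingers": 1, "slide": [38, 0, 1.5], "angular": [0, 0, 0]},
    {"fingers": 1, "slide": [42, 0, 1.5], "angular": [0, 0, 0]},
    {"fingers": 1, "slide": [46, 0, 1.5], "angular": [0, 0, 0]},
  ],
)

```text
clock: 19.05
tcp_pos: [0.6001, -0.1329, 0.0602]
orientation: [0.001, 0.699, 0.715, -0.001]
wrist_force: [0.2, -4.9, 3.9]
finger_gap: 0.0002
grip_force: 2.7
```

Call:
jog_arm(
  moves=[
    {"fingers": 1, "slide": [3, 0, 0], "angular": [0, 0, 0]},
    {"fingers": 1, "slide": [6, 0, 0], "angular": [0, 0, 0]},
    {"fingers": 1, "slide": [9, 0, 0], "angular": [0, 0, 0]},
  ],
)

```text
clock: 19.3
tcp_pos: [0.5998, -0.1242, 0.0603]
orientation: [0.001, 0.7, 0.715, -0.001]
wrist_force: [-0.2, -5.9, 3.6]
finger_gap: -0.0
grip_force: 2.9
```

Call:
jog_arm(
  moves=[
    {"fingers": 1, "slide": [3, 0, 0], "angular": [0, 0, 0]},
    {"fingers": 1, "slide": [6, 0, 0], "angular": [0, 0, 0]},
    {"fingers": 1, "slide": [9, 0, 0], "angular": [0, 0, 0]},
  ],
)

```text
clock: 19.55
tcp_pos: [0.5995, -0.1154, 0.0603]
orientation: [0.001, 0.7, 0.715, -0.001]
wrist_force: [-1.2, -5.8, 4.1]
finger_gap: 0.0001
grip_force: 3.1
```

Call:
jog_arm(
  moves=[
    {"fingers": 1, "slide": [4, 0, -1], "angular": [0, 0, 0]},
    {"fingers": 1, "slide": [8, 0, -1], "angular": [0, 0, 0]},
    {"fingers": 1, "slide": [12, 0, -1], "angular": [0, 0, 0]},
  ],
)

```text
clock: 19.8
tcp_pos: [0.5991, -0.1018, 0.0605]
orientation: [-0.0, 0.699, 0.715, -0.0]
wrist_force: [1.1, -3.0, 0.6]
finger_gap: -0.0001
grip_force: 1.5
```

Call:
jog_arm(
  moves=[
    {"fingers": 1, "slide": [4, 0, 0], "angular": [0, 0, 0]},
    {"fingers": 1, "slide": [8, 0, 0], "angular": [0, 0, 0]},
    {"fingers": 1, "slide": [12, 0, 0], "angular": [0, 0, 0]},
  ],
)

```text
clock: 20.05
tcp_pos: [0.5987, -0.0896, 0.0605]
orientation: [-0.0, 0.699, 0.715, -0.0]
wrist_force: [0.3, -3.5, 0.6]
finger_gap: 0.0004
grip_force: 1.6
```

Call:
jog_arm(
  moves=[
    {"fingers": 1, "slide": [4, 0, 0], "angular": [0, 0, 0]},
    {"fingers": 1, "slide": [8, 0, 0], "angular": [0, 0, 0]},
  ],
)

```text
clock: 20.22
tcp_pos: [0.5985, -0.0817, 0.0605]
orientation: [-0.0, 0.699, 0.715, -0.0]
wrist_force: [0.3, -3.2, 1.7]
finger_gap: -0.0002
grip_force: 1.6
```

```bash
python3 - <<'E'
from h import *
s,t=cam("scene"),cam("top")
for n,p in(("s",s),("t",t)):print(n,[(np.round(r["point"],1),round(r["p"],2)) for r in tip_of("pin_center",p)[:4]])
rel([.5985,-.0305,.062],down(1.4))
E
```

```text
s [(array([283.7, 199.2]), 0.81), (array([275.4, 228.2]), 0.74), (array([189. , 171.5]), 0.54), (array([248. , 296.8]), 0.43)]
t [(array([326.3, 259.1]), 0.69)]
slide [50.5  1.8 -1.7] ang [-0.1 -0.1 -0.1] | 20.42 [ 0.5979 -0.081   0.0603] [ 0.3199 -0.3944  0.2172] j [-0.27  0.44 -0.12  1.01  0.    1.28]
```

Call:
jog_arm(
  moves=[
    {"fingers": 1, "slide": [3, 2, 0], "angular": [0, 0, 0]},
    {"fingers": 1, "slide": [6, 2, 0], "angular": [0, 0, 0]},
  ],
)

```text
clock: 20.58
tcp_pos: [0.6, -0.0767, 0.0605]
orientation: [-0.0, 0.699, 0.715, -0.001]
wrist_force: [-1.9, -3.4, 1.6]
finger_gap: -0.0004
grip_force: 2.0
```

Call:
jog_arm(
  moves=[
    {"fingers": 1, "slide": [3, 0, 0], "angular": [0, 0, 0]},
    {"fingers": 1, "slide": [6, 0, 0], "angular": [0, 0, 0]},
  ],
)

```text
clock: 20.75
tcp_pos: [0.6, -0.0701, 0.0606]
orientation: [-0.0, 0.699, 0.715, -0.001]
wrist_force: [-0.5, -4.3, 2.0]
finger_gap: -0.0002
grip_force: 1.9
```

Call:
jog_arm(
  moves=[
    {"fingers": 1, "slide": [3, 0, 0], "angular": [0, 0, 0]},
    {"fingers": 1, "slide": [6, 0, 0], "angular": [0, 0, 0]},
  ],
)

```text
clock: 20.92
tcp_pos: [0.5999, -0.0638, 0.0606]
orientation: [-0.0, 0.699, 0.715, -0.0]
wrist_force: [-0.8, -4.4, 1.2]
finger_gap: -0.0001
grip_force: 1.8
```

Call:
jog_arm(
  moves=[
    {"fingers": 1, "slide": [3, 0, 0], "angular": [0, 0, 0]},
    {"fingers": 1, "slide": [6, 0, 0], "angular": [0, 0, 0]},
  ],
)

```text
clock: 21.08
tcp_pos: [0.5997, -0.0577, 0.0605]
orientation: [-0.001, 0.699, 0.715, -0.0]
wrist_force: [-1.8, -4.5, 2.0]
finger_gap: -0.0002
grip_force: 1.8
```

Call:
jog_arm(
  moves=[
    {"fingers": 1, "slide": [3, 0, 0], "angular": [0, 0, 0]},
    {"fingers": 1, "slide": [6, 0, 0], "angular": [0, 0, 0]},
  ],
)

```text
clock: 21.25
tcp_pos: [0.5996, -0.0517, 0.0605]
orientation: [-0.001, 0.699, 0.715, -0.0]
wrist_force: [-2.1, -3.0, 2.0]
finger_gap: -0.0002
grip_force: 1.8
```

Call:
jog_arm(
  moves=[
    {"fingers": 1, "slide": [3, 0, 0], "angular": [0, 0, 0]},
    {"fingers": 1, "slide": [6, 0, 0], "angular": [0, 0, 0]},
  ],
)

```text
clock: 21.42
tcp_pos: [0.5995, -0.0457, 0.0605]
orientation: [-0.0, 0.699, 0.715, -0.0]
wrist_force: [-1.6, -3.5, 0.6]
finger_gap: -0.0003
grip_force: 1.8
```

Call:
jog_arm(
  moves=[
    {"fingers": 1, "slide": [3, 0, 0], "angular": [0, 0, 0]},
    {"fingers": 1, "slide": [6, 0, 0], "angular": [0, 0, 0]},
  ],
)

```text
clock: 21.58
tcp_pos: [0.5995, -0.0397, 0.0605]
orientation: [-0.0, 0.699, 0.715, -0.0]
wrist_force: [-2.2, -4.1, 1.1]
finger_gap: -0.0001
grip_force: 1.8
```

Call:
jog_arm(
  moves=[
    {"fingers": 1, "slide": [2, 0, 0], "angular": [0, 0, 0]},
    {"fingers": 1, "slide": [4, 0, 0], "angular": [0, 0, 0]},
  ],
)

```text
clock: 21.75
tcp_pos: [0.5994, -0.0357, 0.0605]
orientation: [-0.0, 0.699, 0.715, -0.0]
wrist_force: [-1.4, -3.5, 2.2]
finger_gap: -0.0001
grip_force: 1.7
```

Slides freely; I'll continue in small steps to the stop.

Call:
jog_arm(
  moves=[
    {"fingers": 1, "slide": [2, 0, 0], "angular": [0, 0, 0]},
    {"fingers": 1, "slide": [4, 0, 0], "angular": [0, 0, 0]},
  ],
)

```text
clock: 21.92
tcp_pos: [0.5993, -0.0319, 0.0605]
orientation: [-0.0, 0.699, 0.715, -0.0]
wrist_force: [-1.7, -3.3, 0.6]
finger_gap: 0.0003
grip_force: 1.7
```

Call:
jog_arm(
  moves=[
    {"fingers": 1, "slide": [2, 0, 0], "angular": [0, 0, 0]},
    {"fingers": 1, "slide": [3, 0, 0], "angular": [0, 0, 0]},
  ],
)

```text
clock: 22.08
tcp_pos: [0.5993, -0.0302, 0.0606]
orientation: [0.001, 0.699, 0.715, -0.001]
wrist_force: [-2.7, -10.1, 1.7]
finger_gap: 0.0004
grip_force: 5.0
```

Call:
jog_arm(
  moves=[
    {"fingers": 1, "slide": [2, 0, 0], "angular": [0, 0, 0]},
    {"fingers": 1, "slide": [3, 0, 0], "angular": [0, 0, 0]},
  ],
)

```text
clock: 22.25
tcp_pos: [0.5994, -0.0303, 0.0607]
orientation: [0.003, 0.7, 0.714, -0.003]
wrist_force: [-2.6, -19.5, 0.5]
finger_gap: -0.0001
grip_force: 9.4
```

Call:
jog_arm(
  moves=[
    {"fingers": 1, "slide": [2, 0, 0], "angular": [0, 0, 0]},
    {"fingers": 1, "slide": [2, 0, 0], "angular": [0, 0, 0]},
  ],
)

```text
clock: 22.42
tcp_pos: [0.5997, -0.0303, 0.0609]
orientation: [0.004, 0.701, 0.714, -0.004]
wrist_force: [-3.0, -21.7, 0.1]
finger_gap: 0.0001
grip_force: 11.0
```

Call:
jog_arm(
  moves=[
    {"fingers": 1, "slide": [-20, 0, 0], "angular": [0, 0, 0]},
    {"fingers": 1, "slide": [-60, 0, -5], "angular": [0, 0, 0]},
    {"fingers": 1, "slide": [-90, 0, -40], "angular": [0, 0, 0]},
    {"fingers": 1, "slide": [-110, 0, -80], "angular": [0, 0, 0]},
    {"fingers": 1, "slide": [-120, 0, -120], "angular": [0, 0, 0]},
    {"fingers": 1, "slide": [-120, 0, -120], "angular": [0, 0, 0]},
    {"fingers": 1, "slide": [-120, 0, -120], "angular": [0, 0, 0]},
  ],
)

```text
clock: 23.0
tcp_pos: [0.6048, -0.1451, 0.1845]
orientation: [0.003, 0.7, 0.715, 0.002]
wrist_force: [-0.3, -0.1, -0.6]
finger_gap: -0.0003
grip_force: 0.0
```

```bash
python3 - <<'E'
from h import *
s,t=cam("scene"),cam("top")
for n,p in(("s",s),("t",t)):print(n,[(np.round(r["point"],1),round(r["p"],2)) for r in tip_of("pin_center",p)[:4]])
for y in(-.016,-.0195,-.023,-.027): print(y,proj(s,[.600,y,.094]),proj(t,[.600,y,.094]))
# copper mask extents in scene near the machine
h=cv2.cvtColor(s["color"],cv2.COLOR_RGB2HSV); m=(h[...,0]<16)&(h[...,1]>90)
r=m[224:234,255:300]; print(np.where(r.any(0))[0]+255)
a=cv2.resize(s["color"][170:250,235:335,::-1],(600,480),interpolation=cv2.INTER_CUBIC); cv2.imwrite("pics/c9.png",a)
print(get_state()["wrist_force"])
E
```

```text
s [(array([290.5, 228.4]), 0.69), (array([188.8, 178. ]), 0.68), (array([284.4, 197.4]), 0.59), (array([166.3, 253.8]), 0.48)]
t [(array([329.2, 262.1]), 0.89)]
-0.016 [268.4109 228.3797] [237.2446 165.1167]
-0.0195 [267.3392 228.324 ] [238.1315 165.1019]
-0.023 [266.2677 228.2683] [239.0183 165.0871]
-0.027 [265.0433 228.2046] [240.0317 165.0702]
[269 270 271 272 273 274 275 276 277 278 279 280 281 282 283 284 285 286]
[-0.8301  0.1163 -0.0222]
```

View pics/c9.png

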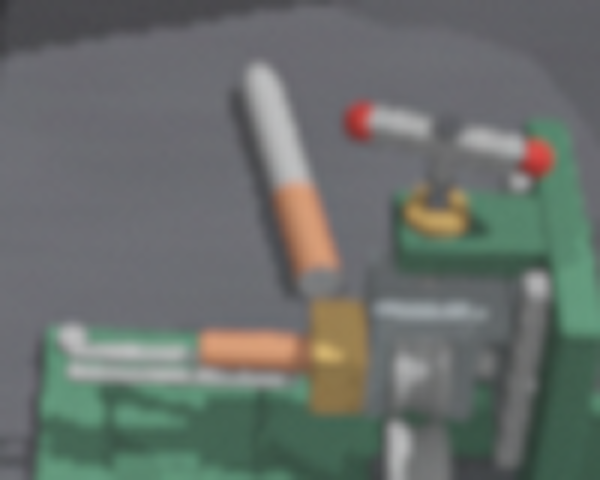

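The pin is home: only the copper section, about 60 mm, shows in front of the bearing block (crop 200–310, row 350). The handle and roller are in place and the arm is clear.

```bash
python3 -c "
from workcell import *
print(hand_in())"
```

```text
the job is handed in; nothing more can be done
None
```

I lowered the yoke about 6.3 mm and pushed the axle pin through until it stopped firmly at the slide plate (about 22 N at the end), then backed the arm clear and handed in at about 23 s; no verdict came back.

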